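Prime and start the bench air unit

ROBOT

A 7-joint arm with a two-finger parallel gripper is mounted at the origin on a cart in front of the work surface, level with it; the furniture and walls round the work are solid. World frame = base frame: x ahead of the robot, y to its left, z up, the work surface at z = 0. Lengths are in mm, angles in rad, forces in N, time in s.
With the tool pointing down it reaches from about 425 to 875 mm from the base axis. Payload 8.4 kg.
Tool frame: the origin (TCP) lies between the finger pads; the fingertips stand 22 mm ahead of it and the grasp point (between the pads) lies 3 mm ahead of it (ctrl.tcp_to_tips is the distance from the TCP to the fingertips, in mm); z points along the fingers, y is the line along which they close (so a half turn about z gives the same grasp; the last joint's range is limited). The gripper opens to 87 mm and grips with 3 to 60 N. Pads are 19 mm wide; open, the fingers measure 117 mm over their backs; the gripper's body (75 mm by 190 mm) begins 51 mm behind the grasp point.
Start: joints at [1.095, 0.333, 0.04, 1.465, -0.013, 1.343, -0.059], TCP at [239.141, -604.379, 207.746] pointing down, gripper open.
Joint ranges: [-2.58, 2.58], [-0.38, 2.09], [-1.3, 1.39], [0.25, 2.4], [-1.5, 4.64], [0.08, 2.09], [-2.65, 2.65]. Speed limits (rad/s): [2.22, 2.22, 2.79, 2.79, 3.14, 3.14, 3.14].

INTERFACE

Orientations are given as a unit quaternion [w, x, y, z].
In Python, from workcell import sensors, cams, ctrl gives the robot as it stands.
- The arm moves only by the tool drive_tool, never from a script. Its argument "plan" is a list of rows, each a list of 3 entries, a list of its own where there are three numbers: the shift along the tool's x, y, z in mm, then the turn, a rotation vector about the tool's x, y, z in rad, then the closure in counts, from 0 (fully open) to 255 (shut). A call has exactly 10 rows; each row shifts and turns the commanded pose from where the row before left it, along the tool's axes as they then stand; what a row does not reach is not made up. A row lasts 1/8 s, in which the tool goes at most 62.5 mm and 10.7 degrees, less where a joint would pass 70% of its speed; a pose out of reach is approached as far as the arm can. A call is refused whole if a number of a shift passes 62.5 or a number of a turn 0.188, either way. A call with a gripper value outside its range is refused whole. The fingers move at their own pace and stop on an object; "force" is the grip in N (left out, the last holds). Time passes only in rows, so rows that do not move let the fingers close, or fill a call up. It gives the time, the measured TCP pose, the force, the opening and the grip force at its end, in the units of the state.
- sensors.state(): the state, without advancing time (a new reading comes with each control period).
- cams.get_image(name): name is "scene" or "top"; returns (picture, depth): 400x640x3 uint8, blue, green, red; 400x640 float32, mm along the optical axis (not along the pixel's ray), 0 where there is no reading.
- cams.camera_model(name): a dict with "K" (3x3 intrinsics, pixels), "origin" and "attitude" of the camera in the world. Camera axes: x right, y up, looking along -z (the intrinsics and any distortion apply to the point x, -y, -z); pixel columns grow to the right and rows downward; lengths in mm; the calibration is good to about 2 mm. A picture is of the moment at which its call begins. camera_model takes no time and is no camera call.
- ctrl.finish_job(): hands the job in; it is judged then, once.
The state is a dict: "t": time; "joints": joint angles; "joint_vel": joint speeds; "joint_torque": joint torques, N m; "ee_pos": TCP position; "tcp_rot": TCP orientation; "wrist_force": force on the tool from outside, world axes, zero at the start; "ft_torque": the same for the moment, N m; "finger_gap": finger opening in mm; "grip_force": force on a finger pad.
Only numpy, scipy, OpenCV 4.12 (cv2) and the standard library are available. Lean on these libraries where they do the work, as an engineer would, in place of code of your own. Each camera call takes 0.05 s, during which the arm holds its last target. There are 200 camera calls.

TASK

Start the air unit on the workbench: first press its primer plunger straight down to the stop and let it come back up. Then pull the large start knob out to its stop, keep it there for about a second, and ease it back in until it rests, without letting it snap back. Leave the small drain knob and the things standing around as they are.

Things in the scene. Friction and masses are not known exactly. Their poses are not given: they have to be found in the camera images.
- air_base: Fixed dark steel plate, 115 (x) x 275 (y) x 10 mm, origin at the centre of its underside; -x is the unit's front, facing the robot. On it stand side by side, 88 mm apart along its y, in any order, three fixed aluminium blocks: start, primer and drain block, each 100 (x) x 78 (y) x 90 mm, so their tops are 100 mm above the table.
- start_knob_neck (a point): Mid-neck of the large start knob, on its axis, 78 mm above the table; moves with it. Black disc 48 mm across, 14 thick, on a level steel neck 10 mm thick on the start block's front face. At rest the neck is 36 mm long from face to disc back, this point half way (a brass ring 20 mm across takes 3 mm at the face). Its -x axis points out (pull that way), z up.
- start_knob (a joint): Travel of the start knob in m: 0 at rest, 0.020 pulled out to the stop. A spring draws it in with 3 N at rest and 8 N at the stop; let go, it snaps back. Fingers fit down behind the disc on both sides of the neck, or the disc can be pinched. The block's top is 22 mm above the knob's axis.
- plunger_top (a point): Centre of the top of the primer plunger's head, a black disc 32 mm in diameter and 10 mm thick on top of the primer block, 129 mm above the table at rest, 12 mm behind the block's middle; moves with the plunger. The front of this block carries a round pressure gauge 54 mm in diameter.
- primer_plunger (a joint): Travel of the plunger in m: 0 up (rest), 0.012 down at its stop. A spring lifts it with 2 N at rest and 8 N at the stop.
- drain_knob (a joint): Travel of the small drain knob in m: 0 at rest, 0.010 out. A black disc 20 mm in diameter that ends 26 mm in front of the drain block's face, 78 mm above the table, with a spring of the same kind. To be left alone.
- oxide_pot: Loose bystander: small pale-grey jar with a white lid, 32 mm in diameter, 55 mm tall, origin at the centre of its underside; stands on the +y side of the unit.
- glaze_tin: Loose bystander: olive-gold tin, 68 mm in diameter, 74 mm tall, origin at the centre of its underside; stands on the -y side of the unit.
- brush_fine: Loose bystander: thin brush, 215 mm long, 12 mm thick, lying in front of the unit.
- petal_curl: Loose bystander: curled petal of clay, 19 x 45 x 9 mm, lying on the table left of the front.

How it is judged (in metres and radians):
On the way, in this order (a step that is already met when the one before it is completed fails the run):
1. the primer plunger is pressed down to its stop (at least 10 of 12 mm) (value of joint primer_plunger above 0.01 m), for 0.1 s.
2. the plunger has come back up (value of joint primer_plunger below 0.003 m), for 0.1 s.
3. the start knob is pulled out to its stop (at least 17 of 20 mm) and kept there for half a second (value of joint start_knob above 0.017 m), for 0.5 s.
At the end, for the whole second after the job is handed in: The start knob rests fully in, the plunger is fully up and the drain knob is in (each within 3 mm); the four loose bystanders are within 30 mm of where they stood (value of joint each of start_knob, primer_plunger, drain_knob below 0.003 m and distance of each of oxide_pot, glaze_tin, brush_fine, petal_curl from where it was at the start of the episode below 0.03 m); the robot touches nothing.
It fails at once if the start knob snaps back (runs in faster than 0.5 m/s) (velocity of joint start_knob below -0.5 m/s).
It fails at once if the drain knob is pulled out (more than 5 mm) (value of joint drain_knob above 0.005 m).
It fails at once if a standing pot or tin is knocked over (angle between any of oxide_pot, glaze_tin's own z axis and vertical above 0.5 rad).
It also fails if it takes over 48 s, if anything falls off the work surface, if the arm or the gripper's body presses on something with over 40 N, if the wrist force passes 120 N, or if a joint passes its speed limit or range.

## Working session

There is one attempt and no reset: what is moved stays moved. The work goes in short steps, Python scripts to look and compute and a tool call to move; the robot and the scene stay as the last step left them, time stands still between calls to the robot, and variables do not carry over. Pictures are saved under pics/ and viewed, at most 10 in all, crops included, and the job is handed in when it is done.

Besides the shell and the picture viewer there is one more tool, called after ">>>" as name(argument=value, ...) on one line, values as JSON. drive_tool: Moves the arm, as the interface text tells. Its arguments: {"type":"object","properties":{"plan":{"type":"array"},"force":{"type":"number"}},"required":["plan"]}

```bash
mkdir -p pics; cat > h.py <<'E'
import numpy as np, cv2
from workcell import sensors, cams, ctrl
from scipy.spatial.transform import Rotation as R
def rot(a):
    a=np.array(a,float)
    return a if a.shape==(3,3) else R.from_quat(a,scalar_first=True).as_matrix()
def cloud(name):
    im,d=cams.get_image(name); m=cams.camera_model(name); K=np.array(m["K"])
    v,u=np.mgrid[0:400,0:640]
    p=np.stack([(u-K[0,2])/K[0,0]*d,-(v-K[1,2])/K[1,1]*d,-d],-1)
    return im,d,p@rot(m["attitude"]).T+np.array(m["origin"])
E
python3 - <<'E'
from h import *
for n in("scene","top"):
    im,d,P=cloud(n); cv2.imwrite(f"pics/{n}0.png",im); np.save(f"{n}0.npy",P)
    print({k:np.round(v,3).tolist() if not isinstance(v,str) else v for k,v in cams.camera_model(n).items()})
print(sensors.state())
E
```

```text
{'K': [[419.641, 0.0, 324.411], [0.0, 419.641, 202.747], [0.0, 0.0, 1.0]], 'origin': [221.663, 612.833, 795.328], 'attitude': [-0.229, -0.102, 0.366, 0.896]}
{'K': [[417.664, 0.0, 323.129], [0.0, 417.664, 208.147], [0.0, 0.0, 1.0]], 'origin': [404.07, 34.266, 1088.233], 'attitude': [-0.705, -0.045, 0.055, 0.706]}
{'t': 0.1, 'joints': array([ 1.09482734,  0.33383395,  0.03987125,  1.46618073, -0.01340667,
        1.34330006, -0.05847454]), 'joint_vel': array([ 0.00086062,  0.00028856, -0.00052855, -0.00259971, -0.00045428,
        0.00110601, -0.00038124]), 'joint_torque': array([ 3.80658021e-03, -6.57796812e+01,  1.33957185e+00, -4.04706645e+01,
       -5.97745855e-02,  4.08927456e-02,  7.85565499e-05]), 'ee_pos': array([ 238.96059864, -604.00152711,  206.95330082]), 'tcp_rot': array([-7.05428881e-04,  9.82306830e-01,  1.87277231e-01, -1.80162171e-04]), 'wrist_force': array([ 0.71920978, -0.27575143, -0.8924202 ]), 'ft_torque': array([ 0.02866504, -0.01015466,  0.02623158]), 'grip_force': 0.0, 'finger_gap': 86.9037625859245}
```

View pics/scene0.png

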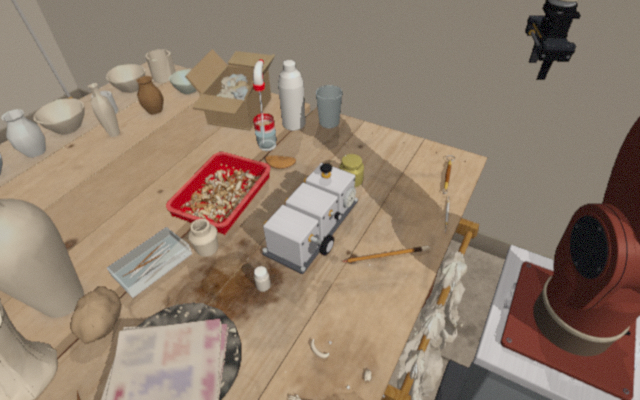

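View pics/top0.png

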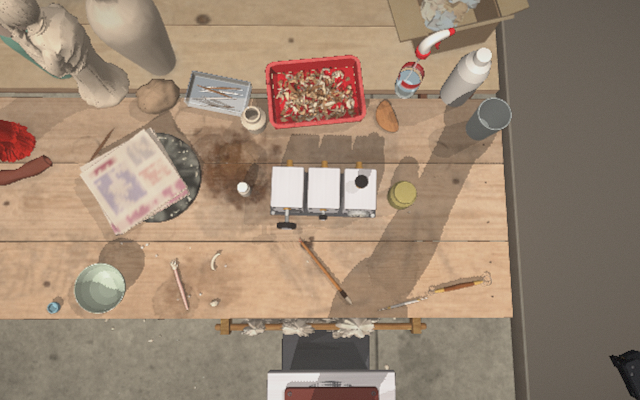

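The scene picture shows the unit at about (310,215). In the top picture, the three white blocks span (272–377, 167–212). The start knob is on the +y block at (286,225), the drain knob on the middle block at (323,216), and the plunger head on the -y block at (361,181). The tin is at (403,194), the pot at (243,188) and the brush at (325,270).

```bash
python3 - <<'E'
from h import *
for n in("top","scene"):
    P=np.load(f"{n}0.npy"); im=cv2.imread(f"pics/{n}0.png")
    reg=(abs(P[...,0]-480)<150)&(abs(P[...,1]-30)<180)
    m=reg&(abs(P[...,2]-100)<6)&(im.min(-1)>150)
    pts=P[m]; print(n,"tops",m.sum(),pts[:,2].mean(),pts.min(0),pts.max(0))
    r=cv2.minAreaRect(pts[:,:2].astype(np.float32)); print(r)
    dark=reg&(im.max(-1)<75)
    for nm,lo,hi in(("plunger",120,136),("knob",50,104)):
        mm=(dark&(P[...,2]>lo)&(P[...,2]<hi)).astype(np.uint8)
        k,l,s,c=cv2.connectedComponentsWithStats(mm)
        for i in range(1,k):
            if s[i,4]>8:
                q=P[l==i]; print(nm,s[i],q.mean(0).round(1),q.min(0).round(1),q.max(0).round(1))
E
```

```text
top tops 3120 99.85630097137965 [ 542.30565976 -109.64653538   94.04094985] [629.96096157 144.48387403 105.51553076]
((587.6261596679688, 17.68231964111328), (253.3475341796875, 86.92951202392578), 88.93152618408203)
plunger [355 175  13  13 113] [605.1 -69.4 128.7] [590.9 -83.6 124.6] [619.  -55.5 132.5]
knob [320 215   7   4  26] [526.3  19.8  85.8] [522.6  11.8  81.2] [530.4  26.5  90.6]
knob [277 222  19   7  86] [504.8 107.3  96.7] [497.6  86.4  84.8] [511.3 130.1 103.8]
scene tops 2410 98.5176943464569 [ 545.02227893 -107.47316695   94.02073894] [629.99382742 146.73546336 103.12378739]
((588.6680908203125, 19.417465209960938), (254.2892303466797, 84.43803405761719), 89.26029968261719)
plunger [320 163  12  10  83] [605.4 -65.8 127. ] [592.5 -83.7 120.8] [617.5 -53.2 130. ]
knob [335 212   5   8  22] [527.   25.6  82.8] [523.8  16.8  74.9] [530.8  32.4  87.4]
knob [319 234  15  21 141] [505.9 118.5  90.6] [499.8  91.3  62.4] [515.  134.4 103.3]
```

>>> drive_tool(plan=[[[0,0,0],[0,0,0.132],255],[[0,0,0],[0,0,0.131],255],[[0,0,0],[0,0,0.131],255],[[30,-45,0],[0,0,0],255],[[30,-45,0],[0,0,0],255],[[30,-45,0],[0,0,0],255],[[30,-45,0],[0,0,0],255],[[30,-45,0],[0,0,0],255],[[30,-45,0],[0,0,0],255],[[30,-45,0],[0,0,0],255]], force=20)

```text
t: 1.35
ee_pos: [455.1, -291.4, 207.6]
tcp_rot: [-0.0, 1.0, -0.009, -0.0]
wrist_force: [0.3, -1.1, -0.6]
finger_gap: 1.5
grip_force: 0.0
```

>>> drive_tool(plan=[[[29,-45,0],[0,0,0],255],[[29,-45,0],[0,0,0],255],[[29,-45,0],[0,0,0],255],[[29,-45,0],[0,0,0],255],[[30,-45,0],[0,0,0],255],[[0,0,12],[0,0,0],255],[[0,0,12],[0,0,0],255],[[0,0,12],[0,0,0],255],[[0,0,10],[0,0,0],255],[[0,0,0],[0,0,0],255]])

```text
t: 2.6
ee_pos: [603.6, -71.3, 160.8]
tcp_rot: [-0.0, 1.0, -0.009, -0.001]
wrist_force: [-0.3, 0.4, 0.8]
finger_gap: 0.6
grip_force: 0.0
```

```bash
python3 - <<'E'
from h import *
print(sensors.state()["ee_pos"],sensors.state()["wrist_force"])
im,_=cams.get_image("scene"); a=im[100:280,230:430]
im2,_=cams.get_image("top"); b=im2[120:300,230:430]
cv2.imwrite("pics/c1.png",cv2.resize(np.hstack([a,b]),None,fx=2,fy=2,interpolation=cv2.INTER_CUBIC))
E
```

```text
[603.6492453  -71.25221652 160.82875589] [-0.33908529  0.38453995  0.76172741]
```

View pics/c1.png

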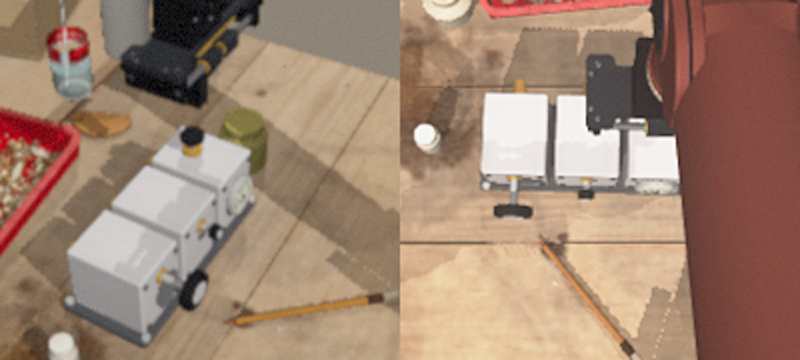

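The scene crop shows the gripper body up and behind the plunger head (head at about full-frame (326,168)). The fingers aren't clearly visible. I'll project the TCP and tips to check.

```bash
python3 - <<'E'
from h import *
s=sensors.state(); print(s["joints"])
im,d,P=cloud("scene"); m=cams.camera_model("scene");K=np.array(m["K"])
def pr(p):
    c=rot(m["attitude"]).T@(np.array(p)-np.array(m["origin"])); return (K[0,2]-K[0,0]*c[0]/c[2],K[1,2]+K[1,1]*c[1]/c[2])
x,y,z=s["ee_pos"]
for n,q in dict(tip=(x,y,z-22),tcp=(x,y,z),body=(x,y,z+48),bodyL=(x,y+95,z+48),plg=(605,-69,129)).items(): print(n,np.round(pr(q)))
dark=(im.max(-1)<80)&(P[...,2]>115)&(abs(P[...,0]-600)<120)&(abs(P[...,1]+70)<150)
q=P[dark]; print(len(q)); 
for lo in range(110,300,15):
    w=q[(q[:,2]>=lo)&(q[:,2]<lo+15)]
    if len(w): print(lo,len(w),w.min(0).round(),w.max(0).round())
cv2.imwrite("pics/c2.png",cv2.resize(im[60:200,250:410],None,fx=4,fy=4,interpolation=cv2.INTER_CUBIC))
E
```

```text
[ 0.31649803  0.29881675 -0.33223908  1.6167337   0.10165136  1.24275073
 -1.62338715]
tip [327. 162.]
tcp [327. 155.]
body [327. 139.]
bodyL [306. 162.]
plg [326. 166.]
4063
110 13 [595. -71. 120.] [614. -55. 125.]
125 74 [592. -83. 125.] [619. -55. 130.]
170 29 [593. -81. 175.] [611. -61. 185.]
185 48 [592. -83. 185.] [608. -61. 200.]
200 39 [593. -81. 200.] [606. -59. 214.]
215 16 [592. -76. 215.] [596. -57. 227.]
230 1 [ 592. -153.  245.] [ 592. -153.  245.]
245 254 [ 565. -155.  245.] [642.  17. 260.]
260 325 [ 565. -156.  260.] [642.  23. 275.]
275 859 [ 565. -164.  275.] [641.  25. 290.]
290 248 [ 571. -126.  290.] [629.  15. 305.]
```

View pics/c2.png

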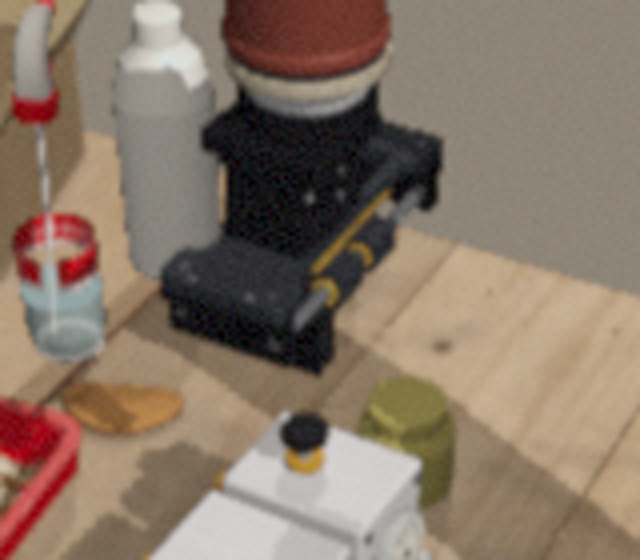

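The crop shows the closed fingers ending well above the plunger head at (305,430). Depth puts the tips at about z=175, where the reported pose gives 139. I'll check this against the starting picture and a fresh one.

```bash
python3 - <<'E'
from h import *
print("tips",ctrl.tcp_to_tips, [a for a in dir(ctrl) if a[0]!='_'])
P=np.load("scene0.npy"); q=P[(abs(P[...,0]-239)<120)&(abs(P[...,1]+604)<120)&(P[...,2]>80)&(P[...,2]<330)]
print(len(q),"start gripper lowest z",np.percentile(q[:,2],[0,1,5]) if len(q) else 0, q[q[:,2].argsort()[:8]].round())
s=sensors.state();print(s["t"],s["ee_pos"],s["finger_gap"])
for n in("scene","top"):
    im,d,P=cloud(n); t=(P[...,2]>135)&(abs(P[...,0]-603)<25)&(abs(P[...,1]+71)<25); q=P[t];print(n,len(q),np.percentile(q[:,2],[0,2,10]) if len(q) else 0)
E
```

```text
tips 22.0 ['PlanningError', 'finish_job', 'tcp_to_tips']
1160 start gripper lowest z [218.04259101 221.79056261 229.22782407] [[ 264. -648.  218.]
 [ 225. -560.  218.]
 [ 230. -556.  219.]
 [ 231. -560.  220.]
 [ 228. -555.  220.]
 [ 211. -563.  220.]
 [ 262. -645.  220.]
 [ 268. -647.  221.]]
2.75 [604.62931786 -70.76089128 162.29684961] 0.320769143513337
scene 442 [176.11892278 178.22398404 187.87639727]
top 1310 [585.81329229 587.40287516 589.7142628 ]
```

Both views agree that the gripper sits about 35 mm higher than the reported TCP implies. I'll approach slowly and let contact decide.

>>> drive_tool(plan=[[[2,0,2],[0,0,0],255],[[0,0,2],[0,0,0],255],[[0,0,2],[0,0,0],255],[[0,0,2],[0,0,0],255],[[0,0,2],[0,0,0],255],[[0,0,2],[0,0,0],255],[[0,0,2],[0,0,0],255],[[0,0,2],[0,0,0],255],[[0,0,2],[0,0,0],255],[[0,0,0],[0,0,0],255]])

```text
t: 4.1
ee_pos: [606.3, -70.6, 143.5]
tcp_rot: [-0.0, 1.0, -0.009, -0.0]
wrist_force: [0.5, -0.1, -0.1]
finger_gap: 0.6
grip_force: 0.0
```

>>> drive_tool(plan=[[[0,0,3],[0,0,0],255],[[0,0,3],[0,0,0],255],[[0,0,3],[0,0,0],255],[[0,0,3],[0,0,0],255],[[0,0,3],[0,0,0],255],[[0,0,3],[0,0,0],255],[[0,0,2],[0,0,0],255],[[0,0,2],[0,0,0],255],[[0,0,2],[0,0,0],255],[[0,0,0],[0,0,0],255]])

```text
t: 5.35
ee_pos: [606.3, -70.6, 119.6]
tcp_rot: [-0.0, 1.0, -0.009, -0.0]
wrist_force: [-1.5, 0.3, -0.1]
finger_gap: 0.4
grip_force: 0.0
```

```bash
python3 - <<'E'
from h import *
im,d,P=cloud("scene"); s=sensors.state(); print(s["ee_pos"],s["wrist_force"])
q=P[(im.max(-1)<80)&(P[...,2]>120)&(P[...,2]<200)&(abs(P[...,0]-605)<25)&(abs(P[...,1]+70)<25)]
print(np.histogram(q[:,2],np.arange(120,200,4)))
E
```

```text
[606.39534301 -70.60795046 119.72950563] [-0.2949264  -0.39804144  0.05538195]
(array([ 8, 34, 18,  8, 10, 12, 12, 10,  9, 14,  9, 11,  8,  5,  4,  1,  0,
        0,  0]), array([120, 124, 128, 132, 136, 140, 144, 148, 152, 156, 160, 164, 168,
       172, 176, 180, 184, 188, 192, 196]))
```

>>> drive_tool(plan=[[[0,0,1],[0,0,0],255],[[0,0,1],[0,0,0],255],[[0,0,1],[0,0,0],255],[[0,0,1],[0,0,0],255],[[0,0,1],[0,0,0],255],[[0,0,1],[0,0,0],255],[[0,0,1],[0,0,0],255],[[0,0,1],[0,0,0],255],[[0,0,0],[0,0,0],255],[[0,0,0],[0,0,0],255]])

```text
t: 6.65
ee_pos: [606.4, -70.6, 111.9]
tcp_rot: [-0.0, 1.0, -0.009, 0.0]
wrist_force: [-1.4, 0.4, 3.4]
finger_gap: 0.5
grip_force: 1.4
```

>>> drive_tool(plan=[[[0,0,2],[0,0,0],255],[[0,0,2],[0,0,0],255],[[0,0,2],[0,0,0],255],[[0,0,1],[0,0,0],255],[[0,0,1],[0,0,0],255],[[0,0,1],[0,0,0],255],[[0,0,0.5],[0,0,0],255],[[0,0,0.5],[0,0,0],255],[[0,0,0],[0,0,0],255],[[0,0,0],[0,0,0],255]])

```text
t: 7.9
ee_pos: [606.5, -70.6, 102.7]
tcp_rot: [0.0, 1.0, -0.009, 0.0]
wrist_force: [-5.3, 0.7, 11.2]
finger_gap: 0.6
grip_force: 5.7
```

>>> drive_tool(plan=[[[0,0,1],[0,0,0],255],[[0,0,0],[0,0,0],255],[[0,0,-4],[0,0,0],255],[[0,0,-4],[0,0,0],255],[[0,0,-4],[0,0,0],255],[[0,0,-6],[0,0,0],255],[[0,0,-10],[0,0,0],255],[[0,0,-10],[0,0,0],255],[[0,0,-10],[0,0,0],255],[[0,0,0],[0,0,0],255]])

```text
t: 9.15
ee_pos: [607.1, -70.7, 150.0]
tcp_rot: [0.0, 1.0, -0.009, 0.001]
wrist_force: [0.5, -0.5, -0.2]
finger_gap: 0.2
grip_force: 0.0
```

```bash
python3 - <<'E'
from h import *
im,d,P=cloud("scene"); s=sensors.state(); print(s["ee_pos"],s["wrist_force"])
q=P[(im.max(-1)<80)&(P[...,2]>105)&(P[...,2]<145)&(abs(P[...,0]-605)<25)&(abs(P[...,1]+70)<25)]
print(len(q),q.min(0),q.max(0))
E
```

```text
[606.6523227  -70.68556501 149.22838845] [-0.00914688  1.01849062  0.65162731]
86 [593.09855653 -84.04364226 119.62061166] [618.11041802 -54.6788693  130.816091  ]
```

>>> drive_tool(plan=[[[-21,-44,0],[0,0,0],120],[[-21,-44,0],[0,0,0],120],[[-21,-44,0],[0,0,0],120],[[-21,-44,0],[0,0,0],120],[[0,0,10],[0,0,0],120],[[0,0,10],[0,0,0],120],[[0,0,10],[0,0,0],120],[[0,0,0],[0,0,0],120],[[0,0,0],[0,0,0],120],[[0,0,0],[0,0,0],120]])

```text
t: 10.45
ee_pos: [525.8, 106.6, 119.1]
tcp_rot: [-0.0, 1.0, -0.009, 0.0]
wrist_force: [0.0, 0.2, 0.6]
finger_gap: 46.2
grip_force: 0.0
```

```bash
python3 - <<'E'
from h import *
im,d,P=cloud("scene"); s=sensors.state(); print(s["ee_pos"],s["wrist_force"],s["finger_gap"])
q=P[(im.max(-1)<80)&(P[...,2]>115)&(P[...,2]<185)&(abs(P[...,0]-526)<40)&(abs(P[...,1]-107)<70)]
print(len(q),np.percentile(q,[0,3,97,100],axis=0).round(1))
cv2.imwrite("pics/c3.png",cv2.resize(im[130:290,230:390],None,fx=4,fy=3.7,interpolation=cv2.INTER_CUBIC))
E
```

```text
[525.7277291  106.7186351  119.11468639] [0.3295269  0.25482471 0.46877775] 45.844633736260676
78 [[513.8  74.4 132.3]
 [514.2  75.6 134.4]
 [527.2 139.8 182.9]
 [530.3 142.2 184.7]]
```

View pics/c3.png

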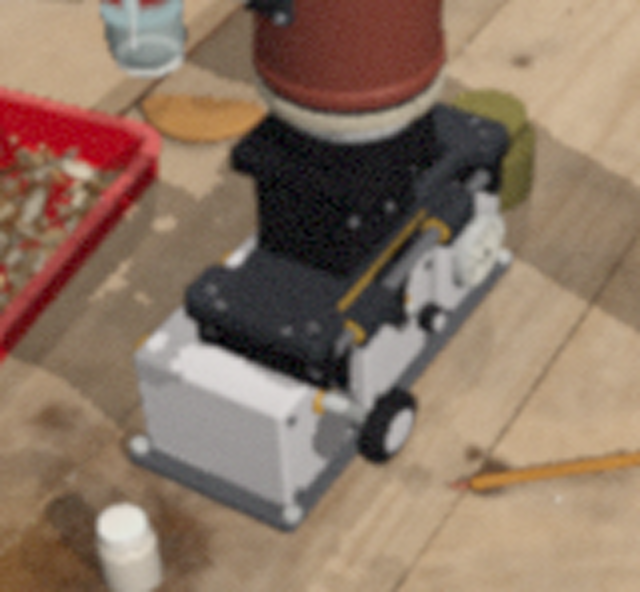

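The crop shows both fingers hanging in front of the start block's top edge. They are between the block face and the disc (385,425), which is the intended alignment.

>>> drive_tool(plan=[[[3,0,5],[0,0,0],120],[[0,0,5],[0,0,0],120],[[0,0,5],[0,0,0],120],[[0,0,5],[0,0,0],120],[[0,0,5],[0,0,0],120],[[0,0,5],[0,0,0],120],[[0,0,5],[0,0,0],120],[[0,0,5],[0,0,0],120],[[0,0,5],[0,0,0],120],[[0,0,0],[0,0,0],120]])

```text
t: 11.75
ee_pos: [528.2, 106.7, 73.3]
tcp_rot: [0.0, 1.0, -0.009, -0.0]
wrist_force: [0.1, 0.1, 1.0]
finger_gap: 46.2
grip_force: 0.0
```

>>> drive_tool(plan=[[[0,0,5],[0,0,0],120],[[0,0,5],[0,0,0],120],[[0,0,5],[0,0,0],120],[[0,0,5],[0,0,0],120],[[0,0,2],[0,0,0],120],[[0,0,0],[0,0,0],200],[[0,0,0],[0,0,0],208],[[0,0,0],[0,0,0],208],[[0,0,0],[0,0,0],208],[[0,0,0],[0,0,0],208]], force=5)

```text
t: 13.0
ee_pos: [528.5, 106.7, 51.8]
tcp_rot: [-0.0, 1.0, -0.009, 0.0]
wrist_force: [-0.2, -0.3, -0.2]
finger_gap: 17.0
grip_force: 0.0
```

```bash
python3 - <<'E'
from h import *
im,d,P=cloud("scene"); s=sensors.state(); print(s["ee_pos"],s["wrist_force"],s["finger_gap"],s["grip_force"])
cv2.imwrite("pics/c4.png",cv2.resize(im[130:290,230:390],None,fx=4,fy=3.7,interpolation=cv2.INTER_CUBIC))
E
```

```text
[528.45340442 106.74100837  51.80987211] [ 0.3462122  -0.73423813  0.89139394] 16.129442211244832 0.0
```

View pics/c4.png

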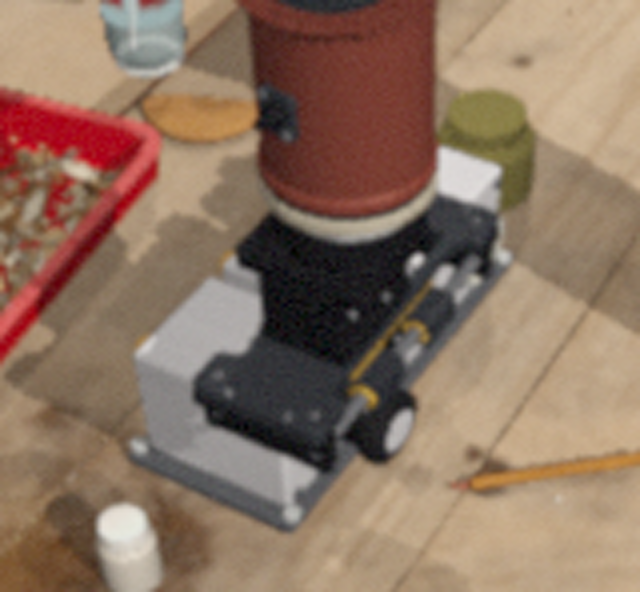

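The crop shows the fingers down behind the disc (385,430) with no contact force. Next I'll pull out gently.

>>> drive_tool(plan=[[[-2,0,0],[0,0,0],208],[[-2,0,0],[0,0,0],208],[[-2,0,0],[0,0,0],208],[[-2,0,0],[0,0,0],208],[[-2,0,0],[0,0,0],208],[[-2,0,0],[0,0,0],208],[[-2,0,0],[0,0,0],208],[[-2,0,0],[0,0,0],208],[[0,0,0],[0,0,0],208],[[0,0,0],[0,0,0],208]])

```text
t: 14.3
ee_pos: [513.0, 107.2, 51.9]
tcp_rot: [-0.0, 1.0, -0.009, 0.001]
wrist_force: [4.6, 1.2, -4.8]
finger_gap: 16.1
grip_force: 3.1
```

>>> drive_tool(plan=[[[-2,0,0],[0,0,0],208],[[-2,0,0],[0,0,0],208],[[-2,0,0],[0,0,0],208],[[-2,0,0],[0,0,0],208],[[-2,0,0],[0,0,0],208],[[-1,0,0],[0,0,0],208],[[-1,0,0],[0,0,0],208],[[0,0,0],[0,0,0],208],[[0,0,0],[0,0,0],208],[[0,0,0],[0,0,0],208]])

```text
t: 15.55
ee_pos: [506.3, 107.2, 52.9]
tcp_rot: [-0.001, 1.0, -0.009, 0.006]
wrist_force: [28.1, 2.3, -19.6]
finger_gap: 16.1
grip_force: 14.0
```

```bash
python3 - <<'E'
from h import *
im,d,P=cloud("scene"); s=sensors.state(); print(s["ee_pos"],s["wrist_force"],s["finger_gap"],s["grip_force"])
P0=np.load("scene0.npy")
for Q in(P0,P):
    q=Q[(Q[...,2]>60)&(Q[...,2]<95)&(abs(Q[...,1]-107)<22)&(Q[...,0]>440)&(Q[...,0]<518)]
    print(len(q),np.percentile(q[:,0],[2,10,25,50,75]).round(1))
E
```

```text
[506.34146764 107.26408831  52.88537345] [ 27.19732775   0.96358415 -20.40682243] 15.591899008799851 13.959265043959022
113 [499.4 499.8 500.4 501.  502.1]
115 [479.3 479.8 480.2 480.9 483. ]
```

The depth shows the disc front moved from x=501 to x=481, so it is at the 20 mm stop. I'll hold, then ease it back.

>>> drive_tool(plan=[[[0,0,0],[0,0,0],208],[[0,0,0],[0,0,0],208],[[0,0,0],[0,0,0],208],[[2,0,0],[0,0,0],208],[[2,0,0],[0,0,0],208],[[2,0,0],[0,0,0],208],[[2,0,0],[0,0,0],208],[[2,0,0],[0,0,0],208],[[2,0,0],[0,0,0],208],[[2,0,0],[0,0,0],208]])

```text
t: 16.85
ee_pos: [515.6, 107.0, 52.5]
tcp_rot: [-0.0, 1.0, -0.009, 0.001]
wrist_force: [6.2, -0.2, 0.9]
finger_gap: 15.8
grip_force: 2.7
```

>>> drive_tool(plan=[[[2,0,0],[0,0,0],208],[[2,0,0],[0,0,0],208],[[2,0,0],[0,0,0],208],[[2,0,0],[0,0,0],208],[[2,0,0],[0,0,0],208],[[2,0,0],[0,0,0],208],[[2,0,0],[0,0,0],208],[[0,0,0],[0,0,0],208],[[0,0,0],[0,0,0],208],[[0,0,0],[0,0,0],208]])

```text
t: 18.1
ee_pos: [528.1, 106.7, 51.6]
tcp_rot: [0.0, 1.0, -0.009, -0.0]
wrist_force: [-0.2, 0.6, 1.0]
finger_gap: 16.1
grip_force: 0.0
```

```bash
python3 - <<'E'
from h import *
im,d,P=cloud("scene"); s=sensors.state(); print(s["t"],s["ee_pos"],s["wrist_force"],s["finger_gap"],s["grip_force"])
P0=np.load("scene0.npy")
for Q in(P0,P):
    q=Q[(Q[...,2]>60)&(Q[...,2]<95)&(abs(Q[...,1]-107)<22)&(Q[...,0]>440)&(Q[...,0]<518)]
    print(len(q),np.percentile(q[:,0],[2,10,25,50,75]).round(1))
E
```

```text
18.15 [528.23142152 106.77327261  51.6804881 ] [0.31113564 0.57209425 0.86912714] 15.721319690580753 0.0
113 [499.4 499.8 500.4 501.  502.1]
118 [499.4 499.9 500.4 501.2 502.8]
```

The knob is back at rest and nothing is touching it. Now I'll open the fingers and lift straight out.

>>> drive_tool(plan=[[[1,0,0],[0,0,0],170],[[0,0,0],[0,0,0],170],[[0,0,-6],[0,0,0],170],[[0,0,-8],[0,0,0],170],[[0,0,-10],[0,0,0],170],[[0,0,-12],[0,0,0],170],[[0,0,-15],[0,0,0],170],[[0,0,-20],[0,0,0],170],[[0,0,-20],[0,0,0],170],[[0,0,-20],[0,0,0],170]])

```text
t: 19.4
ee_pos: [529.5, 106.8, 164.4]
tcp_rot: [-0.0, 1.0, -0.009, 0.0]
wrist_force: [0.2, -0.6, 0.2]
finger_gap: 28.6
grip_force: 0.0
```

>>> drive_tool(plan=[[[0,0,-20],[0,0,0],170],[[0,0,-20],[0,0,0],170],[[0,0,-10],[0,0,0],170],[[0,0,0],[0,0,0],170],[[0,0,0],[0,0,0],170],[[0,0,0],[0,0,0],170],[[0,0,0],[0,0,0],170],[[0,0,0],[0,0,0],170],[[0,0,0],[0,0,0],170],[[0,0,0],[0,0,0],170]])

```text
t: 20.65
ee_pos: [529.4, 106.7, 212.8]
tcp_rot: [-0.0, 1.0, -0.009, -0.0]
wrist_force: [-0.4, 0.6, 0.4]
finger_gap: 28.9
grip_force: 0.0
```

```bash
python3 - <<'E'
from h import *
im,d,P=cloud("scene"); s=sensors.state(); print(s["t"],s["ee_pos"],s["wrist_force"])
P0=np.load("scene0.npy")
for Q in(P0,P):
    for y in(107,20):
        q=Q[(Q[...,2]>66)&(Q[...,2]<95)&(abs(Q[...,1]-y)<22)&(Q[...,0]>440)&(Q[...,0]<530)]
        print(y,len(q),np.percentile(q[:,0],[2,10,25,50]).round(1))
cv2.imwrite("pics/c5.png",im)
E
```

```text
20.7 [529.44702724 106.7372213  212.79752371] [0.51799968 0.05884678 0.73084149]
107 118 [499.4 499.9 500.5 501.3]
20 39 [521.4 522.  522.7 525.2]
107 124 [499.5 499.9 500.4 501.2]
20 39 [521.3 521.9 522.9 524.8]
```

View pics/c5.png

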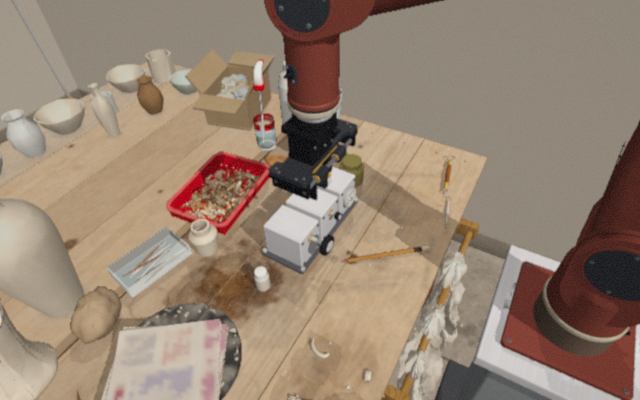

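The picture shows the arm clear above the unit. The pot (262,278), tin (352,170), brush (385,255) and petal (318,347) are where they stood, and both knobs are in.

```bash
python3 -c "
from workcell import ctrl; print(ctrl.finish_job())"
```

```text
the job is handed in; nothing more can be done
None
```

The job is handed in at about 21 s (verdict not shown): I pressed the plunger to its stop and it came back up, then pulled the start knob its full 20 mm, held it about a second and eased it back to rest, with the drain knob unmoved and the loose things looking undisturbed; the fingertips sat about 36 mm higher than the reported pose, so I set the heights by contact.

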